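# Open the centrifuge and take off its rotor cover

## Task

The centrifuge has finished its run and its lid has popped ajar. Swing the lid back, without flinging it, until it rests on its stop; then lift the round metal rotor cover off by its black knob and set it down gently, knob up and flat on the floor of the steel tray beside the forceps. Leave the other things where they are.

Things in the scene. Friction and masses are not known exactly. Their poses are not given: they have to be found in the camera images.
- centrifuge: Small cream-white bench centrifuge, 266 x 216 x 96 mm, fixed. Origin under its middle on the bench; its -x axis points to its front (sloping control panel), z up. Its round bowl, centred on the origin, opens upward: edge 70 mm above the bench, about 150 mm wide. The panel is up to 50 mm high, at x -127 to -90 mm. The lid is hinged at the back, along y.
- centrifuge_lid (a joint): Opening angle of the lid, rad: 0 shut, grows as its front edge swings up and back, 1.955 on its stop (22 degrees past upright). Stiff hinge (about 0.6 N m): the lid stays where it is left and must be taken all the way. It starts ajar at 0.42 to 0.65: room for closed fingertips under its front edge.
- lid_edge (a point): Middle of the lid's front edge, on its underside, where a small black latch hook hangs (lift beside it or on it). The lid is a flat round disc 180 mm across and 12 mm thick; this point lies 190 mm from the hinge line. Moves with the lid, and its axes turn with it: -x away from the hinge along the lid, z out of the lid's outer face.
- lid_hinge (a point): Middle of the lid's hinge line, 91 mm behind and 80 mm above the centrifuge's origin; its axes are those of the centrifuge. The lid's underside passes 2.5 mm from the hinge line.
- rotor_cover: Round aluminium rotor cover (cap 116 mm across, about 0.14 kg) with a black knob, over the rotor in the bowl. Origin: centre of its lower rim, z up through the knob. Flat top at 14 mm; knob, 25 mm diameter, from 14 to 28 mm. Its skirt reaches 10 mm down over the rotor with 1.5 mm play: lift it straight up; bowl edge 17 mm above its lower rim.
- cover_knob (a point): Centre of the cover's knob, at the height to grip it, 22 mm above the cover's lower rim.
- tray: Shallow stainless tray, 170 x 240 mm (x by y) and 18 mm high with walls 3 mm thick and a rolled rim, fixed to the bench. Origin under its middle on the bench; its floor is 3 mm above that. The forceps lie at its -y end; the free part of the floor is centred about 30 mm toward +y from the middle.
- forceps: Thin steel forceps, 116 mm long, 16 mm wide, 8 mm high, lying across the tray (along its x) near its -y end. Origin under its middle.
- bottle_media: Bystander: upright bottle with screw cap, 60 mm across, 116 mm high, behind the tray. Origin at its foot.
- beaker: Bystander: beaker, 64 mm across, 74 mm high, behind the tray. Origin at its foot.
- petri_0: Bystander: flat petri dish, 64 mm across, 15 mm high, left of the centrifuge. Origin at its foot.
- timer: Bystander: small white bench timer, 66 x 66 x 19 mm, at the back left of the centrifuge. Origin at its foot.

How it is judged:
By the outcome, as a careful person would: the job done as asked, in the order asked, and still so for the second after the job is handed in, with the robot touching nothing.
It also fails if it takes over 58 s, if anything falls off the work surface, if the arm or the gripper's body presses on something with over 40 N, if the wrist force passes 120 N, or if a joint passes its speed limit or range.

## Robot

A 6-joint arm with a two-finger parallel gripper is mounted at the origin on a cart in front of the work surface, level with it; the furniture and walls round the work are solid. World frame = base frame: x ahead of the robot, y to its left, z up, the work surface at z = 0. Lengths are in m, angles in rad, forces in N, time in s.
With the tool pointing down it reaches from about 0.375 to 0.9 m from the base axis. Payload 3.1 kg.
Tool frame: the origin (TCP) lies where the fingers leave the gripper's body, on its centre line; the fingertips stand 73 mm ahead of it and the grasp point (between the pads) lies 54 mm ahead of it; z points along the fingers, y is the line along which they close (so a half turn about z gives the same grasp; the last joint's range is limited). The gripper opens to 85 mm and grips with 20 to 120 N. Pads are 22 mm wide; open, the fingers measure 114 mm over their backs; the gripper's body (76 mm by 85 mm) begins 54 mm behind the grasp point. The pads swing forward as they close: fully open they stand 13 mm farther back than shut.
Start: joints at [-1.355, 0.527, 1.433, -0, 1.181, -0.178], TCP at [0.24, -0.577, 0.304] pointing down, gripper open.
Joint ranges: [-3.08, 3.08], [-0.75, 2.2], [0.22, 2.44], [-1.43, 4.57], [0, 2.65], [-2.85, 2.85]. Speed limits (rad/s): [2.79, 2.79, 3.14, 3.14, 3.14, 3.14].

## Interface

Orientations are given as a unit quaternion [x, y, z, w].
In Python, from bench import ctrl gives the robot as it stands.
- The arm moves only by the tool drive_tool, never from a script. Its argument "rows" is a list of rows, each an object with "dp": the shift along the tool's x, y, z in mm, a list of three; "twist": the turn about the tool's z in rad. In form: [{"dp": [tx, ty, tz], "twist": twist}, ...]. A call has 1 to 20 rows; each row is the pose to reach, as a shift and turn from the pose commanded when the call began, along the tool's axes at that moment; what a row does not reach only later rows make up. A row lasts 1/10 s, in which the tool goes at most 50 mm and 8.59 degrees, less where a joint would pass 70% of its speed; a pose out of reach is approached as far as the arm can. A call with a gripper value outside its range is refused whole. "fingers" is the gripper's target within -1 to 1 (fully open at 1, half-way at 0, shut at -1), set as the call begins (left out, the last holds). The fingers move at their own pace and stop on an object; "squeeze" is the grip in N (left out, the last holds). Time passes only in rows, so rows that repeat a pose let the fingers close. It gives the time, the measured TCP pose, the force, the opening and the grip force at its end, in the units of the state.
- ctrl.state(): the state, without advancing time (a new reading comes with each control period).
- ctrl.read_camera(name): name is "scene" or "top" or "wrist"; returns a dict with "color" (420x560x3 uint8, blue, green, red), "fx", "fy", "cx", "cy" (pixels), "R" (3x3) and "t" (3): a world point X has camera coordinates R X + t; the wrist camera has in their place "mount" (4x4, takes a point from camera to tool coordinates, whose origin is the TCP and whose axes are the flange's). Camera axes: x right, y down, z forward; pixel columns grow to the right and rows downward; lengths in m; the calibration is good to about 2 mm. A picture is of the moment at which its call begins: read the wrist's pose just before it. There is no depth.
- ctrl.sign_off(): hands the job in; it is judged then, once.
Trained networks look in the newest picture that a camera, given by its name, has taken for a name from the list of things; names that differ only in an ending like _2 or _b are one class to them, and where a whole thing is asked for, a point or a joint stands for the part that bears it (a point fixed in the world has none). Each returns a list of dicts, best first, with "p" (0 to 1); they miss things now and then, are a little off and sometimes report something else, mostly with a low value. They report only what shows in the picture. A call takes as long as a camera call.
- ctrl.find_in(thing, camera): "extent" ([left, top, width, height] in pixels, round what is visible of it).
- ctrl.spot_point(thing, camera): "uv" ([column, row] in pixels: a listed point, or the origin of a listed thing).
The state is a dict: "clock": time; "joint_positions": joint angles; "dq": joint speeds; "joint_torque": joint torques, N m; "tool_pos": TCP position; "eef_rot": TCP orientation; "ft_force": force on the tool from outside, world axes, zero at the start; "torque": the same for the moment, N m; "finger_gap": opening from 0.0 (shut) to 1.0 (fully open); "gripper_force": force on a finger pad.
Only numpy, scipy, OpenCV 4.12 (cv2) and the standard library are available. Lean on these libraries where they do the work, as an engineer would, in place of code of your own. Each camera call takes 0.05 s, during which the arm holds its last target. There are 200 camera calls.

## Working session

There is one attempt and no reset: what is moved stays moved. The work goes in short steps, Python scripts to look and compute and a tool call to move; the robot and the scene stay as the last step left them, time stands still between calls to the robot, and variables do not carry over. Pictures are saved under pics/ and viewed, at most 11 in all, crops included, and the job is handed in when it is done.

Besides the shell and the picture viewer there is one more tool, called after ">>>" as name(argument=value, ...) on one line, values as JSON. drive_tool: Moves the arm, as the interface text tells. Its arguments: {"type":"object","properties":{"rows":{"type":"array","items":{"type":"object","properties":{"dp":{"type":"array","items":{"type":"number"}},"twist":{"type":"number"}}}},"fingers":{"type":"number"},"squeeze":{"type":"number"}},"required":["rows"]}

```bash
mkdir -p pics; ls
python3 - <<'E'
from bench import ctrl
import cv2
s=ctrl.state(); print(s)
for c in ["scene","top"]:
    im=ctrl.read_camera(c); cv2.imwrite(f"pics/{c}0.png",im["color"])
    print(c,im["fx"],im["cx"],im["cy"],im["R"],im["t"])
    for n in ["centrifuge","lid_edge","lid_hinge","tray","forceps","rotor_cover","cover_knob","bottle_media","beaker","petri_0","timer"]:
        r=ctrl.spot_point(n,c)
        print(n,[(round(d["p"],2),[round(float(x),1) for x in d["uv"]]) for d in r[:2]])
E
```

```text
pics
{'clock': 0.0, 'joint_positions': array([-1.35549324e+00,  5.28488915e-01,  1.43394856e+00, -6.39275005e-06,
        1.18143620e+00, -1.78508681e-01]), 'dq': array([-7.88090799e-04,  4.16099399e-05, -6.82101061e-04,  3.26658123e-04,
       -7.09647400e-04, -6.80924095e-04]), 'joint_torque': array([-1.34222864e-03, -4.42352879e+01, -1.78026259e+01, -2.59196604e-04,
        8.33981729e-03,  1.15823485e-05]), 'tool_pos': array([ 0.23971234, -0.57656372,  0.30290478]), 'eef_rot': array([ 9.80675715e-01,  1.95637013e-01, -2.39362772e-05, -1.14026361e-03]), 'ft_force': array([-0.14129987,  1.05605364, -0.65205358]), 'torque': array([-0.04482831, -0.01901384,  0.00116309]), 'gripper_force': 0.0, 'finger_gap': 0.9990305660810946}
scene 464.1674559023919 277.00441666367874 209.81520984385637 [[-0.77493547 -0.63190569 -0.01304693]
 [-0.42098603  0.53145182 -0.73507123]
 [ 0.47142951 -0.56414019 -0.67786434]] [0.44170835 0.32789434 1.30486709]
centrifuge [(0.9, [264.2, 250.5])]
lid_edge [(0.82, [281.2, 216.9])]
lid_hinge [(0.6, [240.3, 221.1])]
tray [(0.9, [336.4, 194.9])]
forceps [(0.57, [344.1, 179.4]), (0.26, [268.2, 234.4])]
rotor_cover [(0.78, [266.8, 238.7])]
cover_knob [(0.92, [265.7, 234.9])]
bottle_media [(0.65, [274.0, 200.9])]
beaker [(0.89, [311.3, 163.8])]
petri_0 [(0.85, [218.1, 322.5])]
timer [(0.43, [279.7, 218.8])]
top 460.9228818295454 270.6422139665812 203.0729768122058 [[-6.98845330e-04 -9.99742351e-01 -2.26879751e-02]
 [-9.98163903e-01  2.07152084e-03 -6.05353685e-02]
 [ 6.05667702e-02  2.26040129e-02 -9.97908175e-01]] [0.00731809 0.61302891 1.28240158]
centrifuge [(0.6, [245.7, 222.6])]
lid_edge [(0.76, [245.6, 251.7])]
lid_hinge [(0.86, [241.6, 189.5])]
tray [(0.69, [381.2, 231.6])]
forceps [(0.61, [408.8, 223.2]), (0.34, [409.7, 167.9])]
rotor_cover []
cover_knob []
bottle_media [(0.56, [317.3, 174.0])]
beaker [(0.91, [408.8, 167.2])]
petri_0 [(0.52, [139.7, 252.0])]
timer [(0.87, [134.3, 175.9])]
```

View pics/scene0.png

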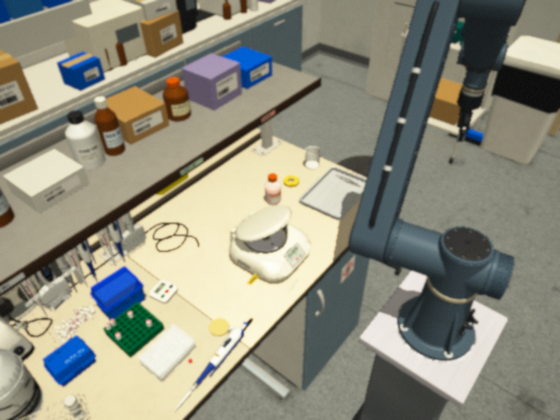

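View pics/top0.png

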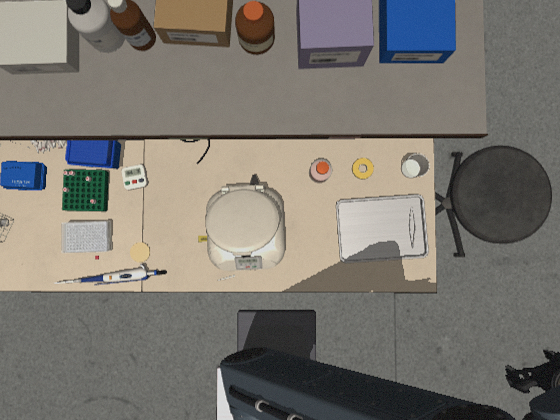

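```bash
cat > h.py <<'E'
import numpy as np
from bench import ctrl
def cam(c):
    im=ctrl.read_camera(c)
    if c=="wrist": return im
    return im
def ray(im,uv):
    d=np.array([(uv[0]-im["cx"])/im["fx"],(uv[1]-im["cy"])/im["fy"],1.])
    R=np.array(im["R"]);t=np.array(im["t"])
    return -R.T@t, R.T@d
def atz(im,uv,z):
    o,d=ray(im,uv); return o+d*(z-o[2])/d[2]
def proj(im,X):
    p=np.array(im["R"])@np.asarray(X)+im["t"]; return np.array([im["fx"]*p[0]/p[2]+im["cx"],im["fy"]*p[1]/p[2]+im["cy"]])
def tri(a,ua,b,ub):
    o1,d1=ray(a,ua);o2,d2=ray(b,ub)
    k=np.linalg.lstsq(np.c_[d1,-d2],o2-o1,rcond=None)[0]
    p,q=o1+d1*k[0],o2+d2*k[1]; return (p+q)/2,np.linalg.norm(p-q)
E
python3 - <<'E'
from h import *
np.set_printoptions(precision=4,suppress=True)
S=cam("scene");T=cam("top")
print("edge",tri(S,[281.2,216.9],T,[245.6,251.7]))
print("hinge",tri(S,[240.3,221.1],T,[241.6,189.5]),atz(S,[240.3,221.1],.08),atz(T,[241.6,189.5],.08))
print("cent",atz(S,[264.2,250.5],0),atz(T,[245.7,222.6],0))
print("tray",atz(S,[336.4,194.9],0),atz(T,[381.2,231.6],0))
print("knob",atz(S,[265.7,234.9],.075))
print("forceps",atz(S,[344.1,179.4],.003),atz(T,[408.8,223.2],.003))
E
```

```text
edge (array([0.4884, 0.0676, 0.1867]), np.float64(0.011489216179996167))
hinge (array([0.6483, 0.0851, 0.0862]), np.float64(0.006807116162379433)) [0.6559 0.0824 0.08  ] [0.6462 0.0834 0.08  ]
cent [0.5604 0.0784 0.    ] [0.5584 0.0783 0.    ]
tray [ 0.5306 -0.301   0.    ] [ 0.5324 -0.3068  0.    ]
knob [0.5537 0.0751 0.075 ]
forceps [ 0.5565 -0.3922  0.003 ] [ 0.5561 -0.3842  0.003 ]
```

The scene view shows the centrifuge at about (268,245) with its lid ajar, the tray at (335,193) and the bottle and beaker behind it. The top view shows the lid at (243,220), its hinge at (242,188), the panel at (249,263), the tray at (381,227) with the forceps at (412,227), and a shelf edge along row 137. I need the shelf position before I raise the lid.

Run:
```python
from h import *
np.set_printoptions(precision=4,suppress=True)
S=cam("scene");T=cam("top")
print("shelf corner",tri(S,[322,84],T,[487,136]))
for z in (.3,.4,.5): print(z,atz(T,[300,137],z))
# fit lid: yaw, hinge, angle from points, grid by projection
from scipy.optimize import least_squares
def model(p):
    x,y,w,th=p; c,s=np.cos(w),np.sin(w); W=lambda a:np.array([x+c*a[0]-s*a[1],y+s*a[0]+c*a[1],a[2]])
    u=np.array([-np.cos(th),0,np.sin(th)]);n=np.array([np.sin(th),0,np.cos(th)])
    h=np.array([.091,0,.08]); return W(h),W(h+.19*u-.0025*n),W([0,0,0]),W([0,0,.075])
def res(p):
    H,E,O,K=model(p); r=[]
    for X,s,t in ((H,[240.3,221.1],[241.6,189.5]),(E,[281.2,216.9],[245.6,251.7]),(O,[264.2,250.5],[245.7,222.6]),(K,[265.7,234.9],None)):
        r+=list(proj(S,X)-s)
        if t: r+=list(proj(T,X)-t)
    return r
f=least_squares(res,[.56,.078,.09,.57],loss="soft_l1"); print(f.x,model(f.x)); print(np.array(res(f.x)))
```

```text
shelf corner (array([ 0.7398, -0.4742,  0.3102]), np.float64(0.0035998401490125935))
0.3 [ 0.7433 -0.0654  0.3   ]
0.4 [ 0.7227 -0.0612  0.4   ]
0.5 [ 0.7022 -0.0571  0.5   ]
[0.5576 0.0751 0.1083 0.5935] (array([0.648, 0.085, 0.08 ]), array([0.49  , 0.0678, 0.1842]), array([0.5576, 0.0751, 0.    ]), array([0.5576, 0.0751, 0.075 ]))
[ 1.252   1.4662 -0.5627 -0.6834  1.4559  0.4295 -1.4649 -2.5792  1.2921
 -0.1825  1.0974  0.2879 -0.9129 -0.541 ]
```

>>> drive_tool(rows=[{"dp":[0,-50,0],"twist":0},{"dp":[20,-100,0],"twist":0.05},{"dp":[40,-150,0],"twist":0.1},{"dp":[60,-200,0],"twist":0.15},{"dp":[80,-250,0],"twist":0.2},{"dp":[120,-300,0],"twist":0.25},{"dp":[160,-340,0],"twist":0.3},{"dp":[200,-370,0],"twist":0.3},{"dp":[240,-400,0],"twist":0.3},{"dp":[280,-430,0],"twist":0.3},{"dp":[320,-450,0],"twist":0.3},{"dp":[350,-470,0],"twist":0.3},{"dp":[350,-470,0],"twist":0.3},{"dp":[350,-470,0],"twist":0.3}], fingers=-1, squeeze=40)

```text
clock: 2.8
tool_pos: [0.3838, -0.007, 0.3042]
eef_rot: [0.999, 0.05, 0.001, 0.0]
ft_force: [0.4, 0.4, -0.4]
finger_gap: -0.002
gripper_force: 0.0
```

>>> drive_tool(rows=[{"dp":[0,-43,20],"twist":0},{"dp":[30,-43,50],"twist":0},{"dp":[60,-43,66],"twist":0},{"dp":[80,-43,66],"twist":0},{"dp":[88,-43,66],"twist":0},{"dp":[88,-43,66],"twist":0}])

```text
clock: 3.4
tool_pos: [0.4669, 0.0412, 0.2381]
eef_rot: [0.999, 0.046, 0.0, 0.0]
ft_force: [-0.9, -0.3, 0.2]
finger_gap: -0.002
gripper_force: 0.0
```

Run:
```python
from h import *
import cv2
np.set_printoptions(precision=4,suppress=True)
s=ctrl.state(); print(s["tool_pos"],s["eef_rot"],s["ft_force"])
S=cam("scene"); a=S["color"][130:310,170:410]; a=cv2.resize(a,None,fx=3,fy=3,interpolation=cv2.INTER_CUBIC); cv2.imwrite("pics/s1.png",a)
w=cam("wrist"); print(w["mount"])
```

```text
[0.4669 0.0412 0.2381] [0.9989 0.0463 0.0003 0.0002] [-0.8507 -0.2906  0.1573]
[[-0.0008 -0.954  -0.2998  0.0761]
 [ 1.     -0.0008 -0.0001  0.0008]
 [-0.0001 -0.2998  0.954  -0.0706]
 [ 0.      0.      0.      1.    ]]
```

View pics/s1.png

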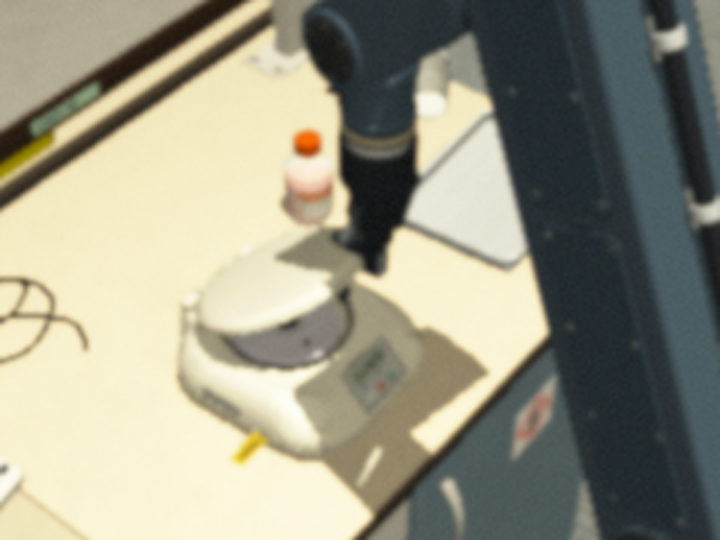

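The scene crop shows the closed fingertips just in front of the lid's edge, at about (375,268), with the hook seen at (345,290). The wrist camera sits 76 mm ahead of the tool and would end up over the shelf, so I'll turn the tool 90° first.

Run:
```python
from h import *
s=ctrl.state(); print(s["joint_positions"])
```

```text
[-1.50673521e-01  4.22745740e-01  1.88729059e+00 -2.63742160e-04
  8.32843018e-01  1.32753038e+00]
```

>>> drive_tool(rows=[{"dp":[-20,0,0],"twist":-0.1},{"dp":[-20,0,0],"twist":-0.25},{"dp":[-20,0,0],"twist":-0.4},{"dp":[-20,0,0],"twist":-0.55},{"dp":[-20,0,0],"twist":-0.7},{"dp":[-20,0,0],"twist":-0.85},{"dp":[-20,0,0],"twist":-1.0},{"dp":[-20,0,0],"twist":-1.15},{"dp":[-20,0,0],"twist":-1.3},{"dp":[-20,0,0],"twist":-1.45},{"dp":[-20,0,0],"twist":-1.56},{"dp":[-20,0,0],"twist":-1.56}])

```text
clock: 4.7
tool_pos: [0.445, 0.0402, 0.2384]
eef_rot: [0.677, 0.736, -0.0, -0.0]
ft_force: [-1.2, -0.4, -0.3]
finger_gap: -0.002
gripper_force: 0.0
```

>>> drive_tool(rows=[{"dp":[0,15,0],"twist":0},{"dp":[0,26,0],"twist":0},{"dp":[0,30,0],"twist":0},{"dp":[0,34,0],"twist":0},{"dp":[0,38,0],"twist":0},{"dp":[0,38,0],"twist":0}])

```text
clock: 5.3
tool_pos: [0.4759, 0.0427, 0.2368]
eef_rot: [0.676, 0.736, -0.009, -0.007]
ft_force: [-16.4, -8.1, 11.3]
finger_gap: -0.001
gripper_force: 10.1
```

>>> drive_tool(rows=[{"dp":[0,4,-8],"twist":0},{"dp":[0,10,-16],"twist":0},{"dp":[0,17,-23],"twist":0},{"dp":[0,24,-30],"twist":0},{"dp":[0,31,-37],"twist":0},{"dp":[0,38,-43],"twist":0},{"dp":[0,45,-48],"twist":0},{"dp":[0,45,-48],"twist":0}])

```text
clock: 6.1
tool_pos: [0.5174, 0.0452, 0.2868]
eef_rot: [0.676, 0.737, -0.013, -0.01]
ft_force: [-28.3, -11.1, 31.0]
finger_gap: -0.001
gripper_force: 21.5
```

Run:
```python
from h import *
import cv2
S=cam("scene"); a=S["color"][130:310,170:410]; a=cv2.resize(a,None,fx=3,fy=3,interpolation=cv2.INTER_CUBIC); cv2.imwrite("pics/s2.png",a)
print(ctrl.spot_point("lid_edge","scene")[:1])
```

```text
[{'uv': [266.0, 201.7], 'p': 0.8}]
```

View pics/s2.png

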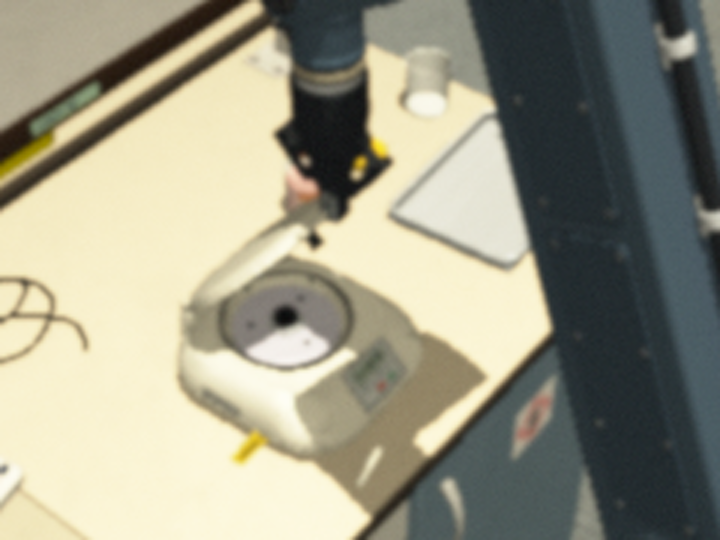

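>>> drive_tool(rows=[{"dp":[0,0,-4],"twist":0},{"dp":[0,0,-8],"twist":0},{"dp":[0,0,-8],"twist":0}])

```text
clock: 6.5
tool_pos: [0.5243, 0.0456, 0.2944]
eef_rot: [0.677, 0.736, -0.005, -0.003]
ft_force: [-11.6, -6.2, 11.9]
finger_gap: -0.002
gripper_force: 8.6
```

Run:
```python
from h import *
from scipy.spatial.transform import Rotation as R
import cv2
np.set_printoptions(precision=4,suppress=True)
s=ctrl.state(); w=cam("wrist"); cv2.imwrite("pics/w1.png",w["color"])
print(s["ft_force"],s["torque"],s["tool_pos"])
S=cam("scene")
E=[]
e=ctrl.spot_point("lid_edge","scene")[0]["uv"]
# fit theta on known hinge
for th in np.arange(.6,1.3,.05):
    u=np.array([-np.cos(th)*.994,-np.cos(th)*.108,np.sin(th)]); n=np.array([np.sin(th)*.994,np.sin(th)*.108,np.cos(th)])
    print(round(th,2),proj(S,np.array([.648,.085,.08])+.19*u-.0025*n),e)
```

```text
[-11.5886  -6.2141  11.9228] [-1.1369  1.8541 -0.0813] [0.5243 0.0456 0.2944]
0.6 [282.4495 217.0023] [268.1, 203.0]
0.65 [280.8762 214.4128] [268.1, 203.0]
0.7 [279.1878 211.8348] [268.1, 203.0]
0.75 [277.3892 209.277 ] [268.1, 203.0]
0.8 [275.4857 206.7479] [268.1, 203.0]
0.85 [273.4831 204.256 ] [268.1, 203.0]
0.9 [271.3877 201.8095] [268.1, 203.0]
0.95 [269.2062 199.4169] [268.1, 203.0]
1.0 [266.9458 197.086 ] [268.1, 203.0]
1.05 [264.6137 194.8249] [268.1, 203.0]
1.1 [262.2178 192.641 ] [268.1, 203.0]
1.15 [259.7661 190.5415] [268.1, 203.0]
1.2 [257.2668 188.5333] [268.1, 203.0]
1.25 [254.7283 186.6229] [268.1, 203.0]
```

View pics/w1.png

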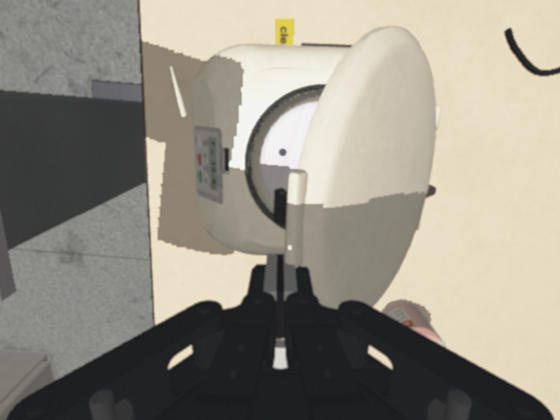

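The wrist view shows the fingertips at (280,270) pushing on the lid's front lip at (295,220). The knob shows at (282,152) with the cover around it. I'll continue along the arc.

>>> drive_tool(rows=[{"dp":[0,6,-8],"twist":0},{"dp":[0,14,-13],"twist":0},{"dp":[0,22,-18],"twist":0},{"dp":[0,29,-22],"twist":0},{"dp":[0,37,-25],"twist":0},{"dp":[0,45,-28],"twist":0},{"dp":[0,53,-30],"twist":0},{"dp":[0,53,-30],"twist":0}])

```text
clock: 7.45
tool_pos: [0.5811, 0.0511, 0.3257]
eef_rot: [0.678, 0.736, -0.001, -0.0]
ft_force: [-5.3, -1.6, 9.9]
finger_gap: -0.0
gripper_force: 5.7
```

>>> drive_tool(rows=[{"dp":[0,8,-3],"twist":0},{"dp":[0,16,-5],"twist":0},{"dp":[0,24,-5],"twist":0},{"dp":[0,32,-5],"twist":0},{"dp":[0,40,-3],"twist":0},{"dp":[0,48,0],"twist":0},{"dp":[0,56,3],"twist":0},{"dp":[0,56,3],"twist":0}])

```text
clock: 8.25
tool_pos: [0.6456, 0.0548, 0.3343]
eef_rot: [0.678, 0.735, 0.009, 0.013]
ft_force: [1.3, -1.9, 35.8]
finger_gap: -0.0
gripper_force: 18.9
```

Run:
```python
from h import *
import cv2
w=cam("wrist"); S=cam("scene"); print(ctrl.state()["ft_force"])
a=cv2.resize(S["color"][110:270,200:370],(425,400),interpolation=cv2.INTER_CUBIC)
b=cv2.resize(w["color"],(374,280)); o=np.zeros((400,799,3),np.uint8); o[:,:425]=a; o[:280,425:]=b
cv2.imwrite("pics/c3.png",o)
```

```text
[ 1.50421816 -2.45686579 34.99748664]
```

View pics/c3.png

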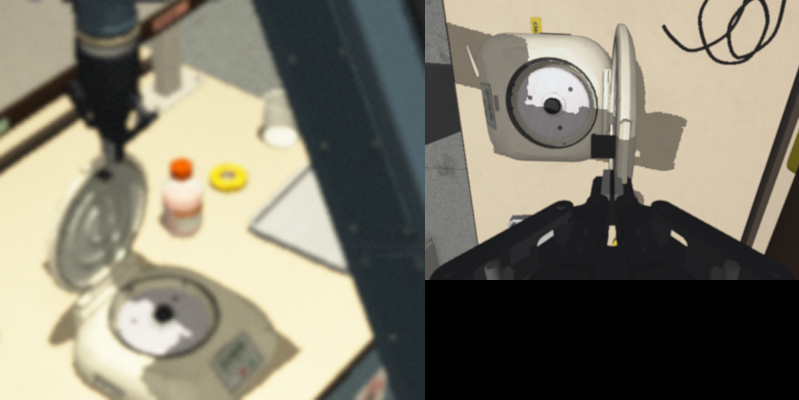

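The crop shows the fingertips sitting on top of the upright lid's edge (wrist part, about (612,190)), and the flaring finger linkage makes this orientation poor. I'll lift, back off, turn another quarter turn so the camera faces the robot, and push on the underside with the narrow side.

>>> drive_tool(rows=[{"dp":[0,0,-12],"twist":0},{"dp":[0,0,-30],"twist":0},{"dp":[0,-20,-35],"twist":-0.1},{"dp":[0,-50,-35],"twist":-0.25},{"dp":[0,-75,-35],"twist":-0.4},{"dp":[0,-80,-35],"twist":-0.55},{"dp":[0,-80,-35],"twist":-0.7},{"dp":[0,-80,-35],"twist":-0.85},{"dp":[0,-80,-35],"twist":-1.0},{"dp":[0,-80,-35],"twist":-1.15},{"dp":[0,-80,-35],"twist":-1.3},{"dp":[0,-80,-35],"twist":-1.45},{"dp":[0,-80,-35],"twist":-1.55},{"dp":[0,-80,-35],"twist":-1.55}])

```text
clock: 9.75
tool_pos: [0.5575, 0.0497, 0.3554]
eef_rot: [-0.031, 1.0, 0.0, -0.001]
ft_force: [1.0, -0.5, 0.0]
finger_gap: 0.001
gripper_force: 0.0
```

Run:
```python
from h import *
import cv2
S=cam("scene"); print(ctrl.state()["ft_force"],ctrl.state()["joint_positions"])
print(ctrl.spot_point("lid_edge","scene")[:2],ctrl.spot_point("cover_knob","scene")[:1],ctrl.spot_point("lid_hinge","scene")[:1])
for th in np.arange(1.3,2,.05):
    u=np.array([-np.cos(th)*.994,-np.cos(th)*.108,np.sin(th)]); n=np.array([np.sin(th)*.994,np.sin(th)*.108,np.cos(th)])
    print(round(th,2),proj(S,np.array([.648,.085,.08])+.19*u-.0025*n))
```

```text
[ 0.33870271  0.53555458 -0.11922901] [-1.10757249e-01  3.81892184e-01  1.53500373e+00  6.46830896e-05
  1.22578036e+00 -1.74108470e+00]
[{'uv': [234.4, 172.6], 'p': 0.65}] [{'uv': [264.3, 233.1], 'p': 0.56}] [{'uv': [238.4, 221.5], 'p': 0.63}]
1.3 [252.15910112 184.81620942]
1.35 [249.56779221 183.11891867]
1.4 [246.96299136 181.53605085]
1.45 [244.35328707 180.07216699]
1.5 [241.74719697 178.73129973]
1.55 [239.15312248 177.51694091]
1.6 [236.57930568 176.43203379]
1.65 [234.03378861 175.47896972]
1.7 [231.52437556 174.65958921]
1.75 [229.0585985  173.97518721]
1.8 [226.64368591 173.4265223 ]
1.85 [224.28653524 173.01382954]
1.9 [221.99368907 172.73683665]
1.95 [219.771315   172.59478319]
```

>>> drive_tool(rows=[{"dp":[0,0,40],"twist":0},{"dp":[-10,0,68],"twist":0},{"dp":[-40,0,70],"twist":0},{"dp":[-70,0,70],"twist":0},{"dp":[-82,0,70],"twist":0},{"dp":[-88,0,71],"twist":0},{"dp":[-94,0,72],"twist":0},{"dp":[-100,0,74],"twist":0},{"dp":[-106,0,75],"twist":0},{"dp":[-112,0,76],"twist":0},{"dp":[-118,0,77],"twist":0},{"dp":[-118,0,77],"twist":0}])

```text
clock: 11.15
tool_pos: [0.6763, 0.0569, 0.2781]
eef_rot: [-0.031, 1.0, -0.0, -0.0]
ft_force: [-1.3, -0.3, -0.8]
finger_gap: 0.004
gripper_force: 0.9
```

>>> drive_tool(rows=[{"dp":[-5,0,2],"twist":0},{"dp":[-9,0,4],"twist":0},{"dp":[-13,0,5],"twist":0},{"dp":[-16,0,5],"twist":0},{"dp":[-16,0,5],"twist":0}])

```text
clock: 11.65
tool_pos: [0.6918, 0.058, 0.2732]
eef_rot: [-0.031, 1.0, 0.0, -0.001]
ft_force: [-3.3, -2.0, -0.5]
finger_gap: 0.003
gripper_force: 1.3
```

Run:
```python
from h import *
import cv2
w=cam("wrist"); S=cam("scene"); print(ctrl.state()["ft_force"]);print(ctrl.spot_point("lid_edge","scene")[:2])
a=cv2.resize(S["color"][110:270,200:370],(425,400),interpolation=cv2.INTER_CUBIC)
b=cv2.resize(w["color"],(374,280)); o=np.zeros((400,799,3),np.uint8); o[:,:425]=a; o[:280,425:]=b
cv2.imwrite("pics/c4.png",o)
```

```text
[-3.5219149  -0.65908786 -1.16316069]
[{'uv': [219.3, 169.2], 'p': 0.98}, {'uv': [264.3, 248.9], 'p': 0.26}]
```

View pics/c4.png

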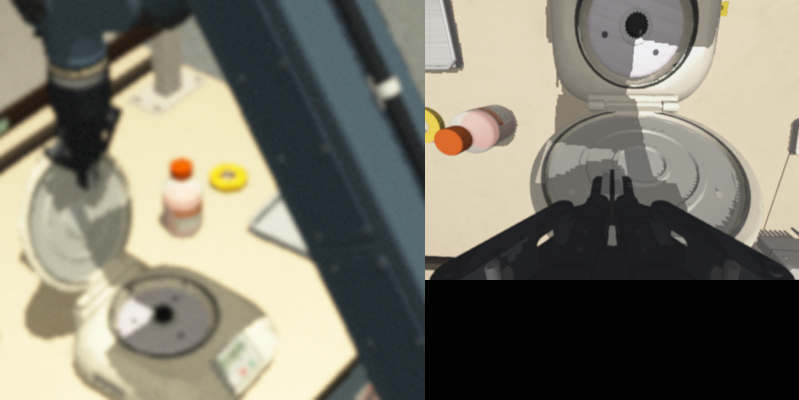

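The lid now leans well back (scene: edge at about (219,169), predicted 219.8 for 1.95 rad). I'll push a little further until the stop resists.

>>> drive_tool(rows=[{"dp":[-2,0,0],"twist":0},{"dp":[-4,0,0],"twist":0},{"dp":[-5,0,0],"twist":0},{"dp":[-5,0,0],"twist":0}])

```text
clock: 12.2
tool_pos: [0.6939, 0.0585, 0.2735]
eef_rot: [-0.031, 1.0, 0.0, -0.004]
ft_force: [-10.6, -1.7, 2.7]
finger_gap: -0.002
gripper_force: 5.1
```

>>> drive_tool(rows=[{"dp":[-2,0,0],"twist":0},{"dp":[-4,0,0],"twist":0},{"dp":[-4,0,0],"twist":0}])

```text
clock: 12.5
tool_pos: [0.6948, 0.0586, 0.2734]
eef_rot: [-0.031, 0.999, -0.0, -0.009]
ft_force: [-18.0, -2.4, 6.7]
finger_gap: 0.004
gripper_force: 9.6
```

>>> drive_tool(rows=[{"dp":[10,0,0],"twist":0},{"dp":[35,0,0],"twist":0},{"dp":[75,10,-5],"twist":0},{"dp":[115,20,0],"twist":0},{"dp":[142,25,10],"twist":0},{"dp":[142,25,25],"twist":0},{"dp":[142,25,25],"twist":0},{"dp":[142,25,25],"twist":0}], fingers=0.2)

```text
clock: 13.3
tool_pos: [0.5593, 0.0748, 0.2498]
eef_rot: [-0.031, 1.0, 0.0, 0.002]
ft_force: [-0.4, 0.0, 0.2]
finger_gap: 0.6
gripper_force: 0.0
```

```bash
cat >> h.py <<'E'
from scipy.spatial.transform import Rotation as Ro
def wcam():
    s=ctrl.state(); w=ctrl.read_camera("wrist"); M=np.array(w["mount"])
    Rt=Ro.from_quat(s["eef_rot"]).as_matrix(); Rw=Rt@M[:3,:3]; o=Rt@M[:3,3]+s["tool_pos"]
    w["R"]=Rw.T; w["t"]=-Rw.T@o; return s,w,Rt
E
python3 - <<'E'
from h import *
import cv2
np.set_printoptions(precision=4,suppress=True)
s,w,Rt=wcam(); print(s["tool_pos"],s["ft_force"],s["finger_gap"])
cv2.imwrite("pics/w5.png",w["color"])
for n,z in (("cover_knob",.075),("rotor_cover",.053)):
    for r in ctrl.spot_point(n,"wrist")[:2]:
        X=atz(w,r["uv"],z); print(n,r,X,"tool",1000*(Rt.T@(X-s["tool_pos"])))
print([ (r["p"],r["extent"]) for r in ctrl.find_in("cover_knob","wrist")[:1]])
S=cam("scene"); 
r=ctrl.spot_point("cover_knob","scene")[0]; print(r,atz(S,r["uv"],.075)); print(ctrl.spot_point("lid_edge","scene")[0])
E
```

```text
[0.5593 0.0748 0.2498] [-0.3736  0.0226  0.2343] 0.5999645835588067
cover_knob {'uv': [281.7, 209.9], 'p': 0.67} [0.559  0.0754 0.075 ] tool [  1.1051   0.6462 174.8299]
rotor_cover {'uv': [285.1, 199.4], 'p': 0.66} [0.5558 0.0783 0.053 ] tool [  4.1632   3.8081 196.8159]
[(0.84, [214.6, 135.8, 139.8, 131.7])]
{'uv': [265.2, 235.3], 'p': 0.93} [0.5538 0.0775 0.075 ]
{'uv': [220.4, 168.9], 'p': 0.7}
```

View pics/w5.png

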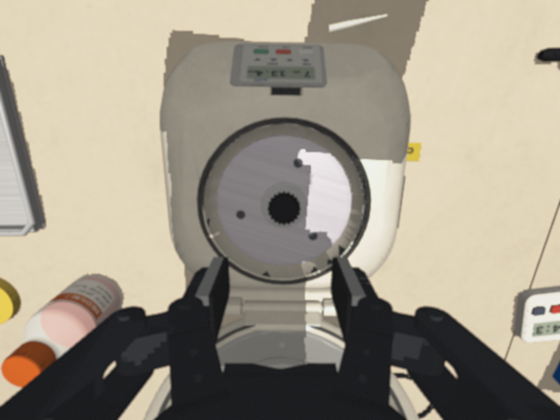

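The wrist view shows the black knob at (285,208), centred on the bowl, which puts it within about 2 mm of the tool axis. The lid is fully back. I'll descend on the knob.

>>> drive_tool(rows=[{"dp":[1,2,40],"twist":0},{"dp":[1,2,75],"twist":0},{"dp":[1,2,95],"twist":0},{"dp":[1,2,104],"twist":0},{"dp":[1,2,109],"twist":0},{"dp":[1,2,109],"twist":0}])

```text
clock: 14.25
tool_pos: [0.5567, 0.0766, 0.14]
eef_rot: [-0.031, 1.0, -0.0, 0.0]
ft_force: [-0.2, 0.4, 0.0]
finger_gap: 0.602
gripper_force: 0.0
```

>>> drive_tool(rows=[{"dp":[0,0,0],"twist":0},{"dp":[0,0,0],"twist":0},{"dp":[0,0,0],"twist":0},{"dp":[0,0,0],"twist":0},{"dp":[0,0,0],"twist":0},{"dp":[0,0,0],"twist":0},{"dp":[0,0,0],"twist":0},{"dp":[0,0,0],"twist":0}], fingers=-1, squeeze=60)

```text
clock: 15.05
tool_pos: [0.5571, 0.0766, 0.1414]
eef_rot: [-0.031, 1.0, -0.0, 0.001]
ft_force: [-1.6, -0.1, 5.9]
finger_gap: 0.252
gripper_force: 58.7
```

>>> drive_tool(rows=[{"dp":[0,0,-4],"twist":0},{"dp":[0,0,-10],"twist":0},{"dp":[0,0,-18],"twist":0},{"dp":[0,0,-30],"twist":0},{"dp":[0,0,-50],"twist":0},{"dp":[0,0,-80],"twist":0},{"dp":[0,0,-110],"twist":0},{"dp":[0,0,-110],"twist":0},{"dp":[0,0,-110],"twist":0}])

```text
clock: 15.95
tool_pos: [0.5564, 0.0766, 0.251]
eef_rot: [-0.031, 1.0, -0.0, 0.001]
ft_force: [-0.4, 0.1, -1.7]
finger_gap: 0.254
gripper_force: 59.0
```

Run:
```python
from h import *
import cv2
np.set_printoptions(precision=4,suppress=True)
s,w,Rt=wcam(); print(s["tool_pos"],s["ft_force"],s["finger_gap"])
S=cam("scene");T=cam("top")
for n in ("rotor_cover","cover_knob"): print(n,ctrl.spot_point(n,"scene")[:2])
for n,z in (("tray",0),("forceps",.003)):
  for c,I in (("scene",S),("top",T)):
    for r in ctrl.spot_point(n,c)[:1]: print(n,c,r,atz(I,r["uv"],z),ctrl.find_in(n,c)[:1])
# tray rim corners, top view from picture 0
for uv in ([336,199],[424,194],[425,259],[343,262]): print(atz(T,uv,.018))
b=cv2.resize(w["color"],(400,300)); a=cv2.resize(T["color"][150:300,230:430],(400,300),interpolation=cv2.INTER_CUBIC)
cv2.imwrite("pics/c6.png",np.hstack([a,b]))
```

```text
[0.5564 0.0766 0.251 ] [-0.4321  0.0852 -1.7438] 0.2535040478761345
rotor_cover [{'uv': [267.8, 214.5], 'p': 0.74}, {'uv': [161.7, 292.1], 'p': 0.19}]
cover_knob []
tray scene {'uv': [335.0, 196.4], 'p': 0.62} [ 0.5299 -0.2907  0.    ] [{'extent': [303.0, 176.3, 35.2, 43.6], 'p': 0.93}]
tray top {'uv': [381.6, 226.6], 'p': 0.76} [ 0.5466 -0.3081  0.    ] [{'extent': [337.4, 197.4, 90.4, 67.7], 'p': 0.88}]
forceps scene {'uv': [262.8, 209.1], 'p': 0.39} [ 0.6923 -0.0693  0.003 ] []
forceps top {'uv': [405.6, 228.7], 'p': 0.39} [ 0.5406 -0.3749  0.003 ] [{'extent': [409.2, 237.5, 7.0, 11.9], 'p': 0.47}]
[ 0.6242 -0.1777  0.018 ]
[ 0.6377 -0.424   0.018 ]
[ 0.4563 -0.423   0.018 ]
[ 0.4478 -0.1955  0.018 ]
```

View pics/c6.png

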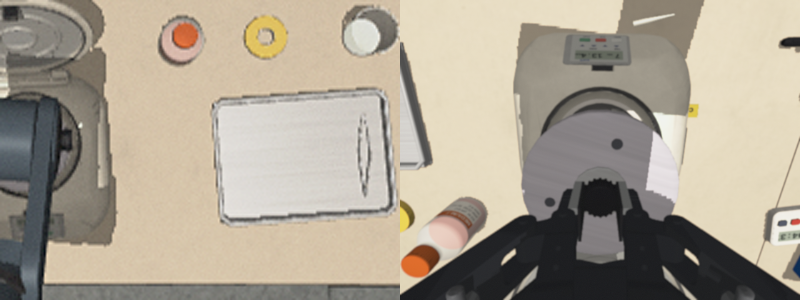

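The top crop shows the tray with corners at about (215,103), (386,90), (392,212) and (226,224) and the forceps at (364,155). The wrist half shows the cover held by its knob. I'll carry it over.

>>> drive_tool(rows=[{"dp":[2,-10,0],"twist":0},{"dp":[4,-35,0],"twist":0},{"dp":[8,-70,0],"twist":0},{"dp":[12,-105,0],"twist":0},{"dp":[16,-140,0],"twist":0},{"dp":[20,-175,0],"twist":0},{"dp":[24,-210,0],"twist":0},{"dp":[28,-245,0],"twist":0},{"dp":[31,-280,0],"twist":0},{"dp":[35,-315,0],"twist":0},{"dp":[38,-343,5],"twist":0},{"dp":[40,-356,25],"twist":0},{"dp":[40,-360,60],"twist":0},{"dp":[40,-360,90],"twist":0},{"dp":[40,-360,110],"twist":0},{"dp":[40,-360,110],"twist":0},{"dp":[40,-360,110],"twist":0}])

```text
clock: 18.3
tool_pos: [0.5386, -0.2857, 0.14]
eef_rot: [-0.031, 1.0, 0.0, -0.0]
ft_force: [-0.5, -0.0, -1.2]
finger_gap: 0.254
gripper_force: 59.0
```

Run:
```python
from h import *
import cv2
s,w,Rt=wcam(); print(s["tool_pos"],s["ft_force"],s["finger_gap"])
T=cam("top");S=cam("scene")
b=cv2.resize(w["color"],(400,300)); a=cv2.resize(S["color"][130:250,260:420],(400,300),interpolation=cv2.INTER_CUBIC)
cv2.imwrite("pics/c7.png",np.hstack([a,b]))
```

```text
[ 0.53864164 -0.2857049   0.14001402] [-0.49414041 -0.03552064 -1.1701229 ] 0.25397729043558404
```

View pics/c7.png

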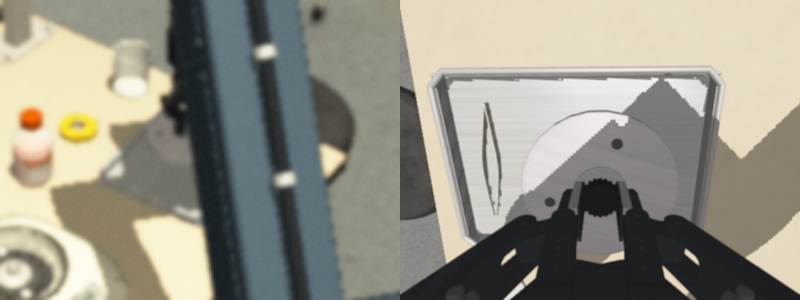

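The wrist half shows the cover over the free floor, clear of the forceps at (490,160) and of the walls. I'll lower it.

>>> drive_tool(rows=[{"dp":[0,0,20],"twist":0},{"dp":[0,0,34],"twist":0},{"dp":[0,0,41],"twist":0},{"dp":[0,0,44],"twist":0},{"dp":[0,0,46],"twist":0},{"dp":[0,0,47],"twist":0},{"dp":[0,0,47],"twist":0}])

```text
clock: 19.15
tool_pos: [0.539, -0.2853, 0.0932]
eef_rot: [-0.031, 1.0, -0.0, 0.0]
ft_force: [-0.6, -0.0, -1.5]
finger_gap: 0.257
gripper_force: 59.0
```

>>> drive_tool(rows=[{"dp":[0,0,0.5],"twist":0},{"dp":[0,0,1],"twist":0},{"dp":[0,0,1.5],"twist":0},{"dp":[0,0,2],"twist":0},{"dp":[0,0,2],"twist":0}])

```text
clock: 19.65
tool_pos: [0.5388, -0.2853, 0.0914]
eef_rot: [-0.031, 1.0, -0.0, 0.0]
ft_force: [-1.7, -0.0, 3.4]
finger_gap: 0.255
gripper_force: 59.5
```

>>> drive_tool(rows=[{"dp":[0,0,0.3],"twist":0},{"dp":[0,0,0.3],"twist":0},{"dp":[0,0,0],"twist":0},{"dp":[0,0,0],"twist":0},{"dp":[0,0,0],"twist":0},{"dp":[0,0,0],"twist":0},{"dp":[0,0,-10],"twist":0},{"dp":[0,0,-30],"twist":0},{"dp":[0,0,-70],"twist":0},{"dp":[0,0,-115],"twist":0},{"dp":[0,0,-150],"twist":0},{"dp":[0,0,-150],"twist":0},{"dp":[0,0,-150],"twist":0}], fingers=0.2)

```text
clock: 20.95
tool_pos: [0.5389, -0.2852, 0.2425]
eef_rot: [-0.031, 1.0, -0.001, 0.001]
ft_force: [-0.5, 0.4, 0.4]
finger_gap: 0.601
gripper_force: 0.0
```

Run:
```python
from h import *
import cv2
s,w,Rt=wcam(); print(s["clock"],s["tool_pos"],s["ft_force"],s["finger_gap"])
for n,z in (("cover_knob",.025),("forceps",.003),("tray",0)):
    for r in ctrl.spot_point(n,"wrist")[:1]: print(n,r,atz(w,r["uv"],z))
S=cam("scene");print(ctrl.spot_point("lid_edge","scene")[:1])
b=cv2.resize(w["color"],(400,300)); a=cv2.resize(S["color"][130:280,190:390],(400,300),interpolation=cv2.INTER_CUBIC)
cv2.imwrite("pics/c8.png",np.hstack([a,b]))
```

```text
20.95 [ 0.53891184 -0.28522785  0.24248095] [-0.45447039  0.41438612  0.43874767] 0.6006575102397277
cover_knob {'uv': [276.8, 199.2], 'p': 0.91} [ 0.54082945 -0.28933206  0.025     ]
forceps {'uv': [175.2, 189.3], 'p': 0.59} [ 0.54278464 -0.39406119  0.003     ]
[{'uv': [219.2, 170.0], 'p': 0.61}]
```

View pics/c8.png

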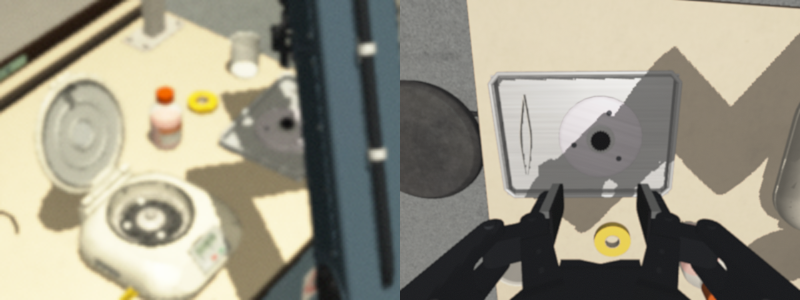

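The cover lies flat on the tray floor, knob up at (600,140) and clear of the forceps at (525,133). The lid rests back on its stop and nothing touches the robot, so I'm handing in.

```bash
python3 -c "
from bench import ctrl
print(ctrl.sign_off())"
```

```text
the job is handed in; nothing more can be done
None
```

I swung the lid back to its stop, set the rotor cover knob up and flat in the tray beside the forceps, and handed the job in at about 21 s; partway through the swing the fingertips rode up onto the lid's edge (about 36 N), so I backed off and turned the gripper before finishing the push.

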